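# Wedge up the footless leg of the bain-marie

### The job

The bain-marie's front leg at the end away from its controls has lost its screw-in foot and hangs clear of the counter. Take the thick blue wedge, start its thin end squarely under that leg from the front and let go of it, then tap it in by its thick end until it is jammed tight under the leg and goes no further. Leave the thin grey shim and everything else where it is.

Things in the scene. Friction and masses are not known exactly. Their poses are not given: they have to be found in the camera images.
- bain_marie: fixed steel food warmer, four 40 mm square legs, three with black feet; controls and drain tap at the other end of its front. Frame: on the counter under the centre of the footless leg; x goes from the front inward under the casing (the way the wedge goes), y along the front to the other front leg 440 mm away, z up. Casing: x -51 to 301, y -50 to 490, z 100 to 285 mm (lid knobs to 325)
- leg_end (a point): middle of the flat end of the footless leg, a 40 x 40 mm tube (20 mm each way in x and y), 20 mm above the counter; axes as bain_marie
- casing_edge (a point): lower front edge of the casing, straight in front of the footless leg: 100 mm above the counter, 31 mm out from the leg's front face. Once the wedge is home its butt is only about 11 mm out from below this edge, so the hand must lean back 30 to 45 degrees to tap it without hitting the casing
- wedge: blue hard-plastic wedge lying flat, 120 long x 40 wide, 3 high at the tip, 30 at the butt, 0.06 to 0.13 kg; grip it across its flat flanks. Origin: centre of its underside; x to the thin tip (+60), butt face at -60. Its even slope is 20 mm high at x = -15.6, so it first touches the leg with its origin at x = -4.4 mm in the bain-marie's frame; taps of 10 to 25 N drive it 1 to 3 mm on, where it jams
- wedge_tip (a point): middle of the wedge's thin tip edge at the underside
- wedge_butt (a point): centre of the wedge's butt face, 15 mm above its underside: the place to tap
- shim: loose grey plastic shim, 90 x 36 mm, only 2 to 12 mm high, too thin for the gap; leave it alone. Origin: centre of its underside, x to its thin tip
- old_foot: the broken-off foot, black disc 45 mm across with a brass stub, 25 mm high; bystander, origin at the centre of its underside
- tray: white open plastic portion tray 175 x 108 x 55 mm, bystander, origin centre of underside
- sauce_bottle: red squeeze bottle 62 mm across, 212 mm tall, bystander, origin centre of underside
- dredger: steel shaker 72 mm across, 111 mm tall, bystander, origin centre of underside
- pizza_cutter: pizza wheel lying flat, 220 mm long along x, 26 mm high, wheel 100 mm across at +x, bystander, origin on the counter between handle and wheel

How it is judged:
On the way:
1. the wedge's thin end is started squarely under the leg, at least 10 mm past its front face and still at least 10 mm short of tight, and has been let go of (x of wedge_tip in the frame of bain_marie above -0.01 m and x of wedge in the frame of bain_marie below -0.0144 m and y of wedge_tip in the frame of bain_marie between -0.015 and 0.015 m and angle between the x axis of wedge and the x axis of bain_marie, either way round below 0.25 rad and angle between wedge's own z axis and vertical below 0.08 rad and contact force between each of the arm, the fingers and wedge below 0.1 N), for 0.2 s.
At the end, for the whole second after the job is handed in: The wedge lies flat on the counter, jammed under the footless leg: pressing on it with over 3 N, no more than 0.6 mm short of first touch, within 15 mm of the leg's centre line and 0.25 rad of square, at rest and released; no bystander has moved over 30 mm (x of wedge in the frame of bain_marie above -0.005 m and contact force between wedge and bain_marie above 3 N and y of wedge in the frame of bain_marie between -0.015 and 0.015 m and angle between the x axis of wedge and the x axis of bain_marie, either way round below 0.25 rad and angle between wedge's own z axis and vertical below 0.08 rad and linear speed of wedge below 0.01 m/s).
It fails at once if the thin shim or another bystander has been moved more than 30 mm (distance of any of shim, old_foot, tray, sauce_bottle, dredger, pizza_cutter from where it was at the start of the episode above 0.03 m).
It also fails if it takes over 48 s, if anything falls off the work surface, if the arm or the gripper's body presses on something with over 40 N, if the wrist force passes 120 N, or if a joint passes its speed limit or range.

### The arm

A 7-joint arm with a two-finger parallel gripper is mounted at the origin on the work surface. World frame = base frame: x ahead of the robot, y to its left, z up, the work surface at z = 0. Lengths are in m, angles in rad, forces in N, time in s.
With the tool pointing down it reaches from about 0.425 to 0.825 m from the base axis. Payload 3.6 kg.
Tool frame: the origin (TCP) lies on the centre line of the jaws, within the pads' length; the fingertips stand 11 mm ahead of it and the grasp point (between the pads) lies 8 mm behind it; z points along the fingers, y is the line along which they close (so a half turn about z gives the same grasp; the last joint's range is limited). The gripper opens to 85 mm and grips with 20 to 120 N. Pads are 22 mm wide; open, the fingers measure 114 mm over their backs; the gripper's body (76 mm by 85 mm) begins 54 mm behind the grasp point. The pads swing forward as they close: fully open they stand 13 mm farther back than shut.
Start: joints at [-1.367, 0.615, -0.013, 1.423, 0.008, 1.103, -0.04], TCP at [0.149, 0.633, 0.242] pointing down, gripper open.
Joint ranges: [-3.12, 3.12], [-0.3, 2.06], [-1.34, 1.32], [0.26, 2.42], [-1.36, 4.5], [0.01, 1.98], [-2.84, 2.84]. Speed limits (rad/s): [2.79, 2.79, 3.14, 3.14, 3.14, 3.14, 3.14].

### API

Orientations are given as a rotation vector (axis times angle).
In Python, from station import bot, fingers, read_camera gives the robot as it stands. Calls block until the motion is done:
- bot.goto(position, orientation): joint-space move of the TCP to a pose.
- bot.move_straight(position, vel=0.15, orientation=None, contact_N=None): straight line of the TCP; orientation=None keeps the orientation; vel is the mean speed in m/s. With contact_N (N) it stops when the force on the tool has changed by that much, and returns True; else False.
- bot.movej(angles): joint-space move.
- fingers.ungrasp() and fingers.close_gripper(squeeze=None): open the fingers fully, or close them until they stop; squeeze is the grip in N (None keeps the last).
- bot.wait(seconds).
- bot.ik(position, orientation): joint angles nearest the present ones, or None.
- read_camera(name): name is "side" or "top" or "wrist"; returns a dict with "img" (384x512x3 uint8, red, green, blue), "depth" (384x512 float32, m along the optical axis (not along the pixel's ray), 0 where there is no reading), "vertical_fov" (degrees; the focal length in pixels is half the picture's height over the tangent of half this angle, whatever the lens; pixels are square), "cx", "cy" (the principal point, pixels), "dist" ([k1, k2, p1, p2, k3] as OpenCV has them; the pictures are not rectified), "R" (3x3) and "t" (3): a world point X has camera coordinates R X + t. Camera axes: x right, y down, z forward; pixel columns grow to the right and rows downward; lengths in m; the calibration is good to about 2 mm. A picture is of the moment at which its call begins.
A pose or a line that the arm cannot do raises bot.PlanningError and nothing moves.
- bot.finish_job(): hands the job in; it is judged then, once.
Readings, each from a call of its own:
- bot.current_t(): time.
- bot.current_joint_positions(): joint angles.
- bot.current_qvel(): joint speeds.
- bot.current_joint_efforts(): joint torques, N m.
- bot.current_position(): TCP position.
- bot.current_eef_rot(): TCP orientation.
- bot.current_force(): force on the tool from outside, world axes, zero at the start.
- bot.current_ft_torque(): the same for the moment, N m.
- bot.current_finger_gap(): opening from 0.0 (shut) to 1.0 (fully open).
- bot.current_grasp_force(): force on a finger pad.
Only numpy, scipy, OpenCV 4.12 (cv2) and the standard library are available. Lean on these libraries where they do the work, as an engineer would, in place of code of your own. Each camera call takes 0.05 s, during which the arm holds its last target. There are 200 camera calls.

## Working session

There is one attempt and no reset: what is moved stays moved. The work goes in short steps, each a Python script; the robot and the scene stay as the last script left them, time stands still between calls to the robot, and variables do not carry over. Pictures are saved under pics/ and viewed, at most 10 in all, crops included, and the job is handed in when it is done.

```bash
ls; mkdir -p pics
cat > h.py <<'E'
import numpy as np, cv2
from station import bot, fingers, read_camera
def grab(n):
    c=read_camera(n); h=c["img"].shape[0]
    f=h/2/np.tan(np.radians(c["vertical_fov"])/2)
    c["K"]=np.array([[f,0,c["cx"]],[0,f,c["cy"]],[0,0,1]]); c["dist"]=np.array(c["dist"],float)
    c["R"]=np.array(c["R"]);c["t"]=np.array(c["t"]); return c
def cloud(c):
    h,w=c["depth"].shape; v,u=np.mgrid[:h,:w]
    p=cv2.undistortPoints(np.stack([u,v],-1).reshape(-1,1,2).astype(float),c["K"],c["dist"]).reshape(-1,2)
    z=c["depth"].reshape(-1); P=np.c_[p*z[:,None],z]
    W=(P-c["t"])@c["R"]; W[z==0]=np.nan
    return W.reshape(h,w,3)
def save(c,name): cv2.imwrite("pics/"+name,c["img"][:,:,::-1])
E
python3 - <<'E'
from h import *
import pickle
for n in("side","top"):
    c=grab(n); save(c,n+"0.png"); np.savez("pics/"+n+"0.npz",W=cloud(c),img=c["img"])
    print(n,-c["R"].T@c["t"],c["R"][2], c["dist"])
a=cv2.imread("pics/side0.png");b=cv2.imread("pics/top0.png")
E
```

```text
pics
side [-0.06169565  0.15906522  0.8434121 ] [ 0.65871002 -0.29761325 -0.69103361] [0.01849534 0.         0.         0.         0.        ]
top [ 0.41898236 -0.12794749  1.15997312] [ 0.192281   -0.00444566 -0.98132984] [-0.0419996  0.         0.         0.         0.       ]
```

View pics/top0.png

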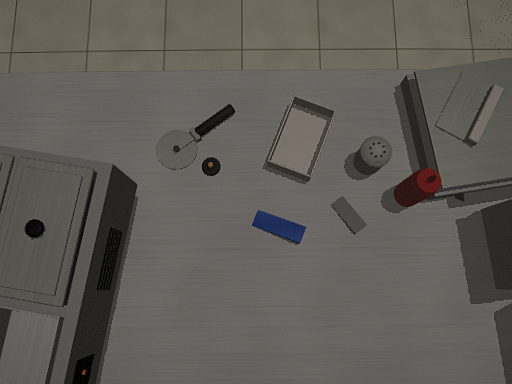

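View pics/side0.png

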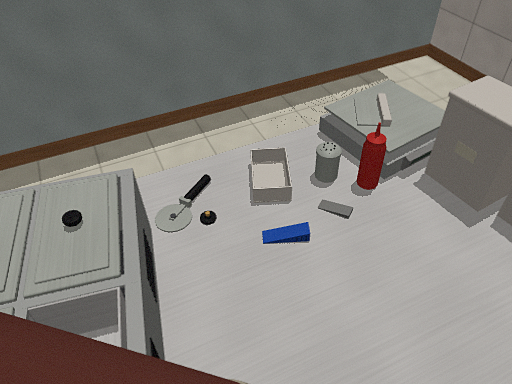

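The top view shows the bain-marie at left with its front facing right, the controls at the bottom and the footless-leg corner near (113,165)-(137,185). The blue wedge is at (279,227) and the shim at (348,215). The old foot is at (211,166), the cutter at (190,140), the tray at (300,140), the dredger at (375,150) and the bottle at (418,188).

```bash
cat > m.py <<'E'
from h import *
for n in("top","side"):
    d=np.load(f"pics/{n}0.npz");W=d["W"];I=d["img"].astype(int)
    z=W[...,2]; print(n)
    for p in [(113,165),(137,185),(113,230),(60,180),(211,166),(190,140),(300,140),(375,150),(279,227),(348,215)] if n=="top" else []: print(p,W[p[1],p[0]].round(3))
    blue=(I[...,2]>I[...,0]*1.8)&(I[...,2]>60)&(z<.06)
    P=W[blue]; 
    r=cv2.minAreaRect((P[:,:2]*1000).astype(np.float32)); print("wedge",r,cv2.boxPoints(r).round(),P[:,2].max())
    # height slope on top
    T=P[P[:,2]>.002]; A=np.c_[T[:,:2],np.ones(len(T))]
    from numpy.linalg import lstsq
    g=lstsq(A,T[:,2],rcond=None)[0]; print("slope",g,np.hypot(*g[:2]))
    cas=(z>.105)&(z<.275)&(W[...,1]>0.15)&(W[...,0]>.2)&(W[...,0]<.9); P=W[cas]
    if n=="top": print("cas",len(P),np.nanmin(P,0),np.nanmax(P,0))
    top=(abs(z-.285)<.005)&(W[...,1]>.15); Q=W[top]
    if len(Q): 
        r=cv2.minAreaRect((Q[:,:2]*1000).astype(np.float32)); print("top",len(Q),r,cv2.boxPoints(r).round())
        k=top[:].copy()
        # front edge: min y per x bin ; 
        for x in np.arange(.3,.85,.05):
            q=Q[abs(Q[:,0]-x)<.006]; f=P[abs(P[:,0]-x)<.006]
            print(round(x,2), q[:,1].min().round(4) if len(q) else None, np.median(f[:,1]).round(4) if len(f) else None)
E
python3 m.py
```

```text
top
(113, 165) [0.633 0.133 0.287]
(137, 185) [0.653 0.159 0.001]
(113, 230) [0.523 0.152 0.206]
(60, 180) [0.602 0.221 0.306]
(211, 166) [ 0.693 -0.021  0.024]
(190, 140) [0.762 0.032 0.006]
(300, 140) [ 0.76  -0.235  0.005]
(375, 150) [ 0.706 -0.391  0.109]
(279, 227) [ 0.547 -0.18   0.016]
(348, 215) [ 0.575 -0.344  0.005]
wedge ((550.4767456054688, -178.3397216796875), (119.5537109375, 39.38428497314453), 67.72582244873047) [[ 510. -226.]
 [ 546. -241.]
 [ 591. -130.]
 [ 555. -116.]] 0.03280694660328855
slope [-0.07352028 -0.20599038  0.01934146] 0.21871732650136044
cas 8530 [0.21992061 0.15001486 0.10505213] [0.63932789 0.36466645 0.27499513]
top 2723 ((465.3940124511719, 232.20449829101562), (427.7910461425781, 190.98394775390625), 5.1240763664245605) [[244. 308.]
 [261. 118.]
 [687. 156.]
 [670. 346.]]
0.3 0.1914 0.2862
0.35 0.1814 0.2848
0.4 0.1751 0.1753
0.45 0.1656 0.1657
0.5 0.156 0.1569
0.55 0.1503 0.1509
0.6 0.1502 0.2274
0.65 0.1775 None
0.7 None None
0.75 None None
0.8 None None
side
wedge ((550.5247192382812, -178.77879333496094), (119.21646118164062, 43.96821212768555), 66.78507232666016) [[ 507. -225.]
 [ 547. -242.]
 [ 594. -133.]
 [ 554. -115.]] 0.032203975538767055
slope [ 0.04628155 -0.23108477 -0.05197049] 0.2356738268246778
top 2435 ((459.93951416015625, 262.9219970703125), (222.7452850341797, 433.30963134765625), 89.0345230102539) [[241. 155.]
 [675. 148.]
 [678. 371.]
 [245. 378.]]
0.3 0.1901 0.1926
0.35 0.1814 0.2439
0.4 0.173 0.1735
0.45 0.1642 0.1641
0.5 0.1556 0.1556
0.55 0.1501 0.2099
0.6 0.152 0.201
0.65 0.1794 None
0.7 None None
0.75 None None
0.8 None None
```

```bash
cat > m2.py <<'E'
from h import *
fr=[];en=[]
for n in("top","side"):
    d=np.load(f"pics/{n}0.npz");W=d["W"].reshape(-1,3)
    Q=W[(abs(W[:,2]-.285)<.004)&(W[:,1]>.08)&(W[:,0]<.75)&(W[:,0]>.2)]
    th=np.radians(-10)
    for it in range(4):
        ux=np.array([-np.sin(th),np.cos(th)]); uy=-np.array([np.cos(th),np.sin(th)]) # bain x (inward), y
        a=Q[:,:2]@ux;b=Q[:,:2]@uy
        bins=np.arange(b.min()+.02,b.max()-.02,.01)
        m=[(x,np.percentile(a[abs(b-x)<.005],2)) for x in bins if (abs(b-x)<.005).sum()>8]
        m=np.array(m); md=np.median(m[:,1]); m=m[abs(m[:,1]-md)<.012]
        k=np.polyfit(m[:,0],m[:,1],1); th-= np.arctan(k[0])*(1)
    ux=np.array([-np.sin(th),np.cos(th)]); uy=-np.array([np.cos(th),np.sin(th)])
    a=Q[:,:2]@ux;b=Q[:,:2]@uy
    front=np.median(m[:,1]); 
    e=[np.percentile(b[abs(a-x)<.005],1) for x in np.arange(front+.03,front+.2,.01) if (abs(a-x)<.005).sum()>8]
    F=W[(W[:,2]>.12)&(W[:,2]<.27)]; fa=F[:,:2]@ux; fb=F[:,:2]@uy
    s=(abs(fa-front)<.015)&(fb>np.median(e)+.02)&(fb<np.median(e)+.4)
    print(n,"th",np.degrees(th),"front top",front,"face",np.median(fa[s]),s.sum(),"end",np.round(e,4), "face min b",np.percentile(fb[abs(fa-front)<.01],1))
    c=(front+.051)*ux+(np.median(e)+.05)*uy; print("leg",c, "ux",ux)
E
python3 m2.py
```

```text
top th -10.100546484802026 front top 0.24200785452831983 face 0.24232587856564017 4675 end [-0.6004 -0.602  -0.6024 -0.6004 -0.6014 -0.5986 -0.6005 -0.5997 -0.6018
 -0.6006 -0.5999 -0.5994 -0.6005 -0.5978 -0.6   ] face min b -0.5981131620754232
leg [0.59327442 0.19193642] ux [0.17537612 0.98450151]
side th -10.01295157197276 front top 0.24035944561422787 face 0.24026758055196043 1578 end [-0.6035 -0.3373 -0.5221 -0.6029 -0.6042 -0.3274 -0.519  -0.5037 -0.3367
 -0.4909 -0.4674 -0.3384 -0.5056 -0.3385 -0.6009 -0.5682] face min b -0.5974310414594577
leg [0.49838746 0.20787061] ux [0.17387079 0.98476848]
```

```bash
cat >> h.py <<'E'
from scipy.spatial.transform import Rotation as Rn
LEG=np.array([.593,.192]); TH=np.radians(90-10.05)
def uv(a): return np.array([np.cos(a),np.sin(a),0])
def ori(a,lean,s=1):
    u=uv(a); z=np.sin(lean)*u-np.cos(lean)*np.array([0,0,1.]); y=s*np.array([-u[1],u[0],0])
    return Rn.from_matrix(np.c_[np.cross(y,z),y,z]).as_rotvec()
def bain(x,y,z): # bain frame -> world
    u=uv(TH); return np.r_[LEG,0]+x*u+y*np.array([-u[1],u[0],0])+[0,0,z]
WC=np.array([.5504,-.1785]); WA=np.radians(67.5)
def wpt(x,z): return np.r_[WC,0]+x*uv(WA)+[0,0,z]
E
python3 - <<'E'
from h import *
print(bot.current_t(),bot.current_position(),bot.current_eef_rot())
d=np.radians
for s in(1,-1):
    for n,p,o in [("hover",wpt(-40,.15)*0+wpt(-.04,.15),ori(WA,d(30),s)),("grasp",wpt(-.04,.017),ori(WA,d(30),s)),
      ("place",bain(-.098,0,.019),ori(TH,d(30),s)),("tap",bain(-.08,0,.018),ori(TH,d(40),s)),("back",bain(-.17,0,.1),ori(TH,d(40),s))]:
        q=bot.ik(p,o); print(s,n,p.round(3),None if q is None else np.round(q,2))
for z in (.4,.45,.5): print(z,bot.ik([.149,.633,z],bot.current_eef_rot()))
E
```

```text
0.1 [0.14852327 0.63211618 0.24124361] [-0.36156381 -3.12047682  0.00365072]
1 hover [ 0.535 -0.215  0.15 ] [ 0.01  0.97  1.13  1.75 -1.22  1.58 -2.  ]
1 grasp [ 0.535 -0.215  0.017] [ 1.16  1.16 -1.05  1.77  0.63  0.71  2.74]
1 place [0.576 0.096 0.019] [ 0.63  1.11 -1.01  1.89  0.81  0.48  2.28]
1 tap [0.579 0.113 0.018] [-0.02  0.91  0.18  1.92 -1.36  0.86 -2.01]
1 back [0.563 0.025 0.1  ] [-0.19  0.9   0.75  1.91 -1.32  1.34 -1.98]
-1 hover [ 0.535 -0.215  0.15 ] [ 0.23  0.76  0.61  1.75 -0.98  1.22  0.95]
-1 grasp [ 0.535 -0.215  0.017] [ 0.87  0.93 -0.45  1.78 -0.28  0.6   0.42]
-1 place [0.576 0.096 0.019] [ 0.25  0.87 -0.32  1.9  -0.73  0.42  0.55]
-1 tap [0.579 0.113 0.018] [ 0.42  0.97 -0.52  1.9  -0.78  0.4   0.67]
-1 back [0.563 0.025 0.1  ] [ 0.41  0.77 -0.23  1.89 -0.85  0.74  0.77]
0.4 [-1.3699558   0.53389787 -0.00627883  1.12913535  0.00315798  1.48090431
 -0.03556288]
0.45 [-1.37159234  0.53116482 -0.0033477   0.99948953  0.00164928  1.61327651
 -0.03432381]
0.5 [-1.37329165e+00  5.43977318e-01  2.06430766e-04  8.41658966e-01
 -1.54291438e-04  1.75829226e+00 -3.30546279e-02]
```

Run:
```python
from h import *
d=np.radians; s=-1
p=bot.current_position(); bot.move_straight([p[0],p[1],.45],vel=.25)
q=np.array(bot.current_joint_positions()); q[0]=.2; bot.movej(q); print(bot.current_t(),bot.current_position())
bot.goto(wpt(-.04,.12),ori(WA,d(30),s)); print(bot.current_t(),bot.current_joint_positions())
c=grab("wrist"); save(c,"w1.png"); W=cloud(c); I=c["img"].astype(int)
b=(I[...,2]>I[...,0]*1.8)&(I[...,2]>60)&(W[...,2]<.06); P=W[b]
print(len(P), cv2.minAreaRect((P[:,:2]*1000).astype(np.float32)))
```

```text
4.2917 [ 0.63175678 -0.1479176   0.44833928]
5.6083 [ 0.72489836  0.73017625 -0.21188272  1.74617609 -0.5167575   0.83695211
  0.55070951]
5026 ((549.9817504882812, -177.74954223632812), (119.08875274658203, 41.65901184082031), 68.30817413330078)
```

View pics/w1.png

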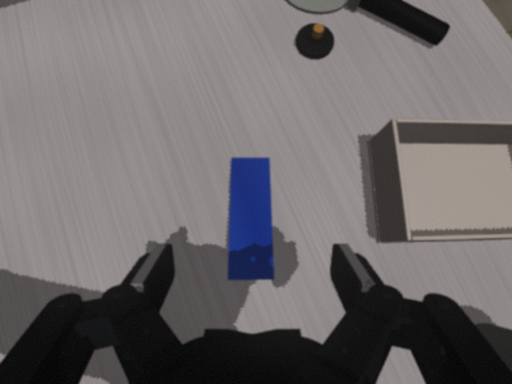

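The wrist view shows the wedge squarely between the open jaws, tip up-image and butt at (250,278), so I'll grasp it.

Run:
```python
from h import *
d=np.radians; s=-1
wa=d(68); o=ori(wa,d(30),s)
g=np.r_[.5502,-.178,0]-.04*uv(wa)+[0,0,.017]
print(bot.move_straight(g,vel=.08,orientation=o,contact_N=8),bot.current_position())
fingers.close_gripper(40); print("gap",bot.current_finger_gap(),bot.current_grasp_force(),bot.current_position())
bot.move_straight(g+[0,0,.04],vel=.1)
bot.move_straight(bain(-.21,0,.057),vel=.15,orientation=ori(TH,d(30),s))
print(bot.current_t(),bot.current_finger_gap(),bot.current_grasp_force(),bot.current_position())
c=grab("wrist"); save(c,"w2.png"); np.savez("pics/w2.npz",W=cloud(c),img=c["img"])
c=grab("top"); save(c,"t2.png"); np.savez("pics/t2.npz",W=cloud(c),img=c["img"])
```

```text
False [ 0.53556335 -0.2152367   0.01753025]
gap 0.4589754717017654 41.536188907921314 [ 0.53541674 -0.21541853  0.01734562]
9.6333 0.4570625520919026 41.1450220271945 [ 0.55638897 -0.01635087  0.05671364]
```

View pics/w2.png

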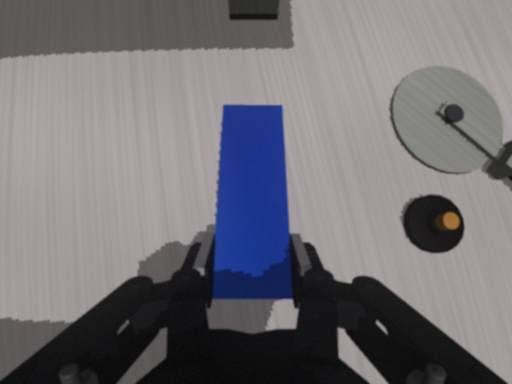

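The leg end shows at the top, at (254,10), roughly in line with the held wedge, whose tip is at (252,106). Next I'll measure the leg and the held wedge.

Run:
```python
from h import *
d=np.load("pics/w2.npz");W=d["W"];I=d["img"].astype(int)
u=uv(TH)[:2]; v=np.array([-u[1],u[0]])
B=lambda P: np.c_[(P[...,:2]-LEG)@u,(P[...,:2]-LEG)@v,P[...,2]]
for r in (2,6,10,14,16): print(r,[B(W[r,[k]]).round(4)[0].tolist() for k in (232,254,276)])
L=B(W[:20,215:295].reshape(-1,3)); L=L[(L[:,2]>.018)&(L[:,2]<.09)&(L[:,0]>-.03)]
print("leg",len(L),np.nanpercentile(L,[1,50,99],axis=0).round(4))
b=(I[...,2]>I[...,0]*1.8)&(I[...,2]>60)&(W[...,2]<.12); P=B(W[b])
# centre line by x
for x in np.arange(-.25,-.1,.02):
    q=P[abs(P[:,0]-x)<.004]
    if len(q): print(round(x,3),np.percentile(q[:,1],[2,98]).round(4),np.median(q[:,2]).round(4))
print(P.min(0),P.max(0), B(np.array(bot.current_position())[None]))
```

```text
2 [[-0.0185, 0.0167, 0.038], [-0.0182, -0.0005, 0.0376], [-0.018, -0.0178, 0.0375]]
6 [[-0.0171, 0.0171, 0.0329], [-0.0182, -0.0006, 0.0338], [-0.0173, -0.0182, 0.0331]]
10 [[-0.0185, 0.0172, 0.0304], [-0.0186, -0.0006, 0.0304], [-0.0182, -0.0184, 0.0301]]
14 [[-0.0186, 0.0175, 0.0265], [-0.0179, -0.0006, 0.0257], [-0.0169, -0.0189, 0.0249]]
16 [[-0.0182, 0.0176, 0.0241], [-0.0166, -0.0006, 0.0225], [-0.018, -0.0189, 0.0239]]
leg 996 [[-0.0193 -0.0198  0.0205]
 [-0.018   0.0002  0.0307]
 [-0.0166  0.0199  0.04  ]]
-0.23 [-0.0174  0.0199] 0.069
-0.21 [-0.0175  0.0205] 0.0648
-0.19 [-0.0175  0.0204] 0.0603
-0.17 [-0.0176  0.0203] 0.0559
-0.15 [-0.0177  0.0201] 0.0514
-0.13 [-0.0176  0.0201] 0.0465
-0.11 [-0.0178  0.0194] 0.0427
[-0.23075264 -0.01939074 -0.00171934] [-0.11072923  0.02951851  0.07142058] [[-0.21135611 -0.00025295  0.05678949]]
```

Run:
```python
from h import *
d=np.radians; s=-1
bot.move_straight(bain(-.21,-.001,.020),vel=.1)
print(bot.move_straight(bain(-.09,-.001,.020),vel=.1,contact_N=10))
print(bot.move_straight(bain(-.09,-.001,.0165),vel=.02,contact_N=4),bot.current_position(),bot.current_force())
fingers.ungrasp(); bot.wait(.3)
p=np.array(bot.current_position()); z=Rn.from_rotvec(bot.current_eef_rot()).as_matrix()[:,2]
bot.move_straight(p-.11*z,vel=.15)
fingers.close_gripper(30)
print(bot.current_t(),bot.current_position(),bot.current_finger_gap())
c=grab("wrist"); save(c,"w3.png"); W=cloud(c); I=c["img"].astype(int)
u=uv(TH)[:2]; v=np.array([-u[1],u[0]])
b=(I[...,2]>I[...,0]*1.8)&(I[...,2]>60)&(W[...,2]<.06); P=W[b]; P=np.c_[(P[:,:2]-LEG)@u,(P[:,:2]-LEG)@v,P[:,2]]
for x in np.arange(-.11,0,.02):
    q=P[abs(P[:,0]-x)<.004]
    if len(q): print(round(x,3),np.percentile(q[:,1],[2,98]).round(4),np.median(q[:,2]).round(4))
print(np.percentile(P,[.5,99.5],axis=0))
```

```text
False
True [0.57876381 0.10226175 0.01735371] [-0.56347073 -1.03854034  4.64954746]
14.2917 [0.56843114 0.04847248 0.11187843] 0.00011248814793274671
-0.11 [-0.0184  0.0189] 0.0293
-0.09 [-0.0188  0.0194] 0.0257
-0.07 [-0.0183  0.0189] 0.0212
-0.05 [-0.0193  0.0188] 0.0167
-0.03 [-0.019   0.0186] 0.0121
-0.01 [-0.0188  0.0182] 0.0081
[[-0.110166   -0.01929461  0.00765572]
 [-0.01335509  0.01954638  0.03053808]]
```

View pics/w3.png

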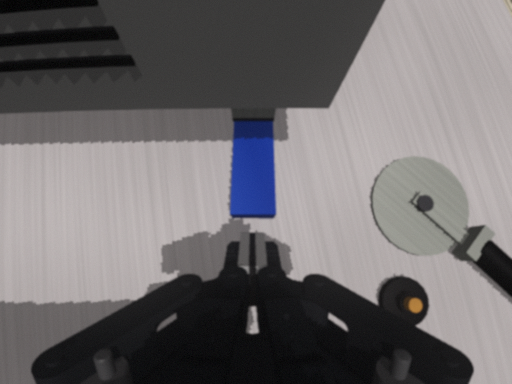

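The wedge is square under the leg, with its butt edge at (253,216) and its tip hidden past the leg front at (253,120). Its flanks sit at y ±19 mm and it is released. Next is tapping with the fingers shut.

```bash
cat > tap.py <<'E'
from h import *
d=np.radians; o=ori(TH,d(40),-1); u=uv(TH)
def bx(): return float((np.array(bot.current_position())-np.r_[LEG,0])@u)
def push(N,vel,x=-.06):
    r=bot.move_straight(bain(x,0,.018),vel=vel,contact_N=N); print(r,"x",round(bx(),4),"F",np.dot(bot.current_force(),u).round(1),np.round(bot.current_force(),1),bot.current_t()); return r
E
python3 - <<'E'
from tap import *
bot.move_straight(bain(-.16,0,.06),vel=.15,orientation=o)
bot.move_straight(bain(-.15,0,.018),vel=.1)
print(bx(),bot.current_force())
push(6,.04)
push(15,.02)
bot.move_straight(bain(bx()-.01,0,.018),vel=.05)
push(20,.03)
bot.move_straight(bain(bx()-.01,0,.018),vel=.05)
push(22,.03)
E
```

```text
-0.14921603030097721 [ 0.2359934   0.17595152 -0.02516473]
True x -0.0759 F -0.8 [-0.1 -0.8  0.2] 17.0917
True x -0.0759 F -0.6 [-0.1 -0.5 -1.1] 17.4917
True x -0.0757 F 0.4 [0.4 0.4 0.1] 18.3833
True x -0.0756 F -0.7 [-0.3 -0.7 -0.7] 19.2917
```

Run:
```python
from tap import *
push(24,.04)
bot.move_straight(bain(-.15,0,.03),vel=.1)
bot.move_straight(bain(-.16,0,.12),vel=.15)
c=grab("wrist"); save(c,"w4.png"); W=cloud(c); I=c["img"].astype(int)
v=np.array([-u[1],u[0]])
b=(I[...,2]>I[...,0]*1.8)&(I[...,2]>60)&(W[...,2]<.06); P=W[b]; P=np.c_[(P[:,:2]-LEG)@u[:2],(P[:,:2]-LEG)@v,P[:,2]]
for x in np.arange(-.055,0,.01):
    q=P[abs(P[:,0]-x)<.004]
    if len(q): print(round(x,3),np.percentile(q[:,1],[2,98]).round(4),np.median(q[:,2]).round(4))
print(np.percentile(P,[.5,99.5],axis=0),bot.current_t())
```

```text
True x -0.0755 F -0.3 [-0.5 -0.2 -0.3] 19.575
-0.055 [-0.0186  0.0188] 0.0291
-0.045 [-0.0191  0.0189] 0.0269
-0.035 [-0.0186  0.0192] 0.0246
-0.025 [-0.0182  0.0185] 0.0223
-0.015 [-0.016   0.0146] 0.0205
[[-0.06102024 -0.01903947  0.00430827]
 [-0.01824862  0.01932035  0.03079889]] 21.2833
```

View pics/w4.png

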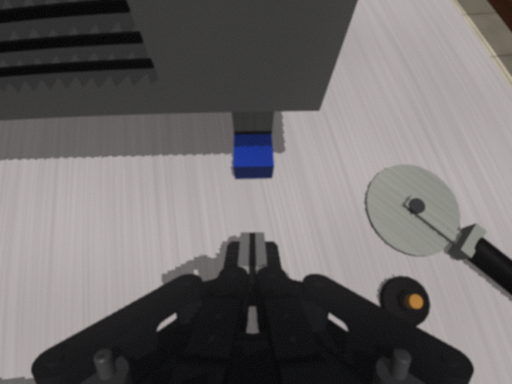

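The wedge is square under the leg. Its butt edge at (253,177) is at about x -61 mm, and repeated 20 to 24 N taps no longer move it, so I'll hand in.

```bash
python3 -c "
from station import bot
print(bot.finish_job())"
```

```text
the job is handed in; nothing more can be done
None
```

The blue wedge is jammed square under the footless leg: the last 20 to 24 N taps moved it only 0.1 to 0.2 mm each. It has been let go of, the arm never went near the shim or the other items, and the job was handed in at about 21 s; no verdict came back.

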